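Pulse the nut mill on the gelato cart

ROBOT

A 6-joint arm with a two-finger parallel gripper is mounted at the origin on the work surface. World frame = base frame: x ahead of the robot, y to its left, z up, the work surface at z = 0. Lengths are in m, angles in rad, forces in N, time in s.
With the tool pointing down it reaches from about 0.425 to 0.95 m from the base axis. Payload 3.5 kg.
Tool frame: the origin (TCP) lies midway between the tips of the shut fingers; the grasp point (between the pads) lies 19 mm behind it; z points along the fingers, y is the line along which they close (so a half turn about z gives the same grasp; the last joint's range is limited). The gripper opens to 85 mm and grips with 20 to 120 N. Pads are 22 mm wide; open, the fingers measure 114 mm over their backs; the gripper's body (76 mm by 85 mm) begins 54 mm behind the grasp point. The pads swing forward as they close: fully open they stand 13 mm farther back than shut.
Start: joints at [-1.305, 0.286, 1.577, -0, 1.279, -0.15], TCP at [0.273, -0.617, 0.231] pointing down, gripper open.
Joint ranges: [-2.77, 2.77], [-0.9, 2.22], [0.21, 2.48], [-1.53, 4.67], [0.24, 2.81], [-2.84, 2.84]. Speed limits (rad/s): [2.79, 2.79, 3.14, 3.14, 3.14, 3.14].

INTERFACE

Orientations are given as a unit quaternion [x, y, z, w].
In Python, from plant import ctrl gives the robot as it stands.
- The arm moves only by the tool arm_command, never from a script. Its argument "steps" is one flat list of numbers, 5 for each row, row after row: the opening in per cent of the stroke, from 0 (shut) to 100 (fully open), then the shift along the tool's x, y, z each as a share of 25 mm, from -1 to 1, then the turn about the tool's z as a share of 0.1 rad, from -1 to 1. In form: [grip, tx, ty, tz, spin, grip, tx, ty, tz, spin, ...]. A call has 1 to 8 rows; each row shifts and turns the commanded pose from where the row before left it, along the tool's axes as they then stand; what a row does not reach is not made up. A row lasts 1/12 s, in which the tool goes at most 41.7 mm and 7.16 degrees, less where a joint would pass 70% of its speed; a pose out of reach is approached as far as the arm can. A call with a number of a shift or a turn outside -1 to 1 is refused whole. A call with a gripper value outside its range is refused whole. The fingers move at their own pace and stop on an object; "squeeze" is the grip in N (left out, the last holds). Time passes only in rows, so rows that do not move let the fingers close. It gives the time, the measured TCP pose, the force, the opening and the grip force at its end, in the units of the state.
- ctrl.get_state(): the state, without advancing time (a new reading comes with each control period).
- ctrl.read_camera(name): name is "scene" or "top" or "wrist"; returns the picture (400x640x3 uint8, red, green, blue); there is no depth.
- ctrl.camera_model(name): a dict with "intrinsics" (3x3 intrinsics, pixels), "rvec" (rotation vector, rad) and "tvec" (3), from world to camera coordinates, as OpenCV has them. Camera axes: x right, y down, z forward; pixel columns grow to the right and rows downward; lengths in m; the calibration is good to about 2 mm. A picture is of the moment at which its call begins: read the wrist's pose just before it. camera_model takes no time and is no camera call; for the wrist camera it gives the pose at the moment of the call.
- ctrl.sign_off(): hands the job in; it is judged then, once.
The state is a dict: "time": time; "qpos": joint angles; "dq": joint speeds; "joint_efforts": joint torques, N m; "eef_pos": TCP position; "tcp_rot": TCP orientation; "contact_force": force on the tool from outside, world axes, zero at the start; "wrist_torque": the same for the moment, N m; "opening": opening from 0.0 (shut) to 1.0 (fully open); "finger_force": force on a finger pad.
Only numpy, scipy, OpenCV 4.12 (cv2) and the standard library are available. Lean on these libraries where they do the work, as an engineer would, in place of code of your own. Each camera call takes 0.05 s, during which the arm holds its last target. There are 200 camera calls.

TASK

On the nut mill, first turn the dial clockwise until its pointer is at the long mark of its scale. Then lower the bayonet lid (the one with the bar handle) fully into the mill's socket and twist it clockwise until its pointer is at the long mark, half way to the lock; never let it turn on to the lock. Hold it there against the spring for at least two seconds and finish still holding it, with the dial still at its mark and the other things left where they stand.

Things in the scene. Friction and masses are not known exactly. Their poses are not given: they have to be found in the camera images.
- mill: White nut mill, fixed to the counter: low box 170 mm (its x) by 290 mm (its y), deck 60 mm high. Origin under its centre, on the counter; z up. On the deck at y = +62 mm is a round steel bayonet socket, at y = -85 mm a dial. Marks are thin black bars flat on the deck.
- seat (a point): Centre of the socket's inner floor, 62 mm above the counter; axes as the mill's. Steel wall of outer radius 60, inner 47 mm. Two arcs of tabs, 8.5 to 12.5 mm above this point (12.5 is also the wall's top), reach inward to radius 38.5 mm and leave two gaps, at the mill's +x and -x, each 25 mm wide, through which the lid's lugs drop straight down to the floor.
- half_mark (a point): Middle of the long mark (17 mm) on the deck, 70 mm from the socket's axis, 0.6 rad clockwise (seen from above) of the mill's +x gap: half way to the lock. Short mark at the gap (0 rad), pair of short marks at 1.2 rad (lock). The same marks repeat half a turn away.
- rotor (a joint): Spring plate at the socket's floor, rad: 0 at rest, grows clockwise from above, stop at 1.2, locked above 1.0. Dogs beside each lug: the lid turns freely about 0.08 rad from the middle of the gaps, then takes the plate along (lid angle = rotor + about 0.08). The spring pushes back with 0.036 N m at 0, 0.072 N m at 0.6, and turns the lid back if let go.
- lid: Loose steel bayonet lid, about 0.16 kg, standing handle up on the counter left or right of the mill. Origin at the centre of its underside, z up. Plug radius 36 mm; two lugs at +x and -x reach to radius 44 mm, 18 mm wide, 6 mm thick, flush with the underside. Flange radius 58 mm at 14.5 to 19.5 mm up, dome to 30 mm. Fully in, its origin is at the seat point.
- lid_handle (a point): Point in the lid's black bar handle, 56 mm above the lid's origin, axes as the lid's. The bar runs along the lid's x, 60 mm long, 14 mm wide, from the dome (30 mm) to 72 mm above the origin; grip it across y. Two thin black pointer ridges on the flange along +x and -x show the lugs' direction; either way round is the same.
- dial (a joint): Grind dial on the mill's deck, rad, 0 to 3.6, growing clockwise seen from above; stays where it is left (friction 0.03 N m). At 0 its white pointer line points to the mill's -x, at 1.57 to the mill's +y. Seven marks around it, every 0.6 rad from 0; the fourth, at 1.8, is the only long one. It starts 0.5 to 1.4 rad short of that.
- dial_grip (a point): Point on the dial's axis at the height to grip, 97 mm above the counter; axes turn with the dial. The black grip bar is 42 mm long, 14 mm wide, along this frame's x (white pointer line at -x); it reaches 7 mm above this point. The dial's disc, radius 22 mm, lies 23 mm below it.
- dome: Bystander: plain round chrome pot lid with a ball finial, radius 58 mm, 105 mm high, no bar handle, no lugs; on the other side of the mill from the bayonet lid. Origin under its centre.
- nut_jar: Bystander: amber glass jar, radius 42 mm, 120 mm high, beyond the mill. Origin under its centre.
- cups: Bystander: stack of paper cups, radius 38 mm, 150 mm high, beyond the mill. Origin under its centre.
- bowl: Bystander: white bowl, radius 55 mm, 50 mm high. Origin under its centre.
- spat: Bystander: steel spatula with a wooden handle lying at the left side. Origin near its middle, on the counter.

How it is judged:
By the outcome, as a careful person would: the job done as asked, in the order asked, and still so for the second after the job is handed in, while the arm keeps its last pose, push and grip.
It also fails if it takes over 67 s, if anything falls off the work surface, if the arm or the gripper's body presses on something with over 40 N, if the wrist force passes 120 N, or if a joint passes its speed limit or range.

## Working session

There is one attempt and no reset: what is moved stays moved. The work goes in short steps, Python scripts to look and compute and a tool call to move; the robot and the scene stay as the last step left them, time stands still between calls to the robot, and variables do not carry over. Pictures are saved under pics/ and viewed, at most 10 in all, crops included, and the job is handed in when it is done.

Besides the shell and the picture viewer there is one more tool, called after "Call:" as name(argument=value, ...), one argument or row to a line, values as JSON. arm_command: Moves the arm, as the interface text tells. Its arguments: {"type":"object","properties":{"steps":{"type":"array","items":{"type":"number"}},"squeeze":{"type":"number"}},"required":["steps"]}

```bash
mkdir -p pics; cat > h.py <<'E'
import numpy as np, cv2
from plant import ctrl
def grab(n):
    m=ctrl.camera_model(n); im=ctrl.read_camera(n); return im,m
def ray(m,uv,z):
    K=np.array(m["intrinsics"]);R=cv2.Rodrigues(np.array(m["rvec"],float))[0];t=np.array(m["tvec"],float).ravel()
    uv=np.atleast_2d(uv).astype(float)
    d=np.c_[uv,np.ones(len(uv))]@np.linalg.inv(K).T@R
    c=-R.T@t
    return c+d*((z-c[2])/d[:,2])[:,None]
def proj(m,P):
    return cv2.projectPoints(np.atleast_2d(P).astype(float),np.array(m["rvec"],float),np.array(m["tvec"],float),np.array(m["intrinsics"]),None)[0][:,0]
E
python3 - <<'E'
from h import *
s=ctrl.get_state();print(s)
for n in("scene","top"):
    im,m=grab(n);cv2.imwrite(f"pics/{n}0.png",im[...,::-1]);np.save(f"pics/{n}0.npy",im)
    print(n,m)
E
```

```text
{'time': 0.0, 'qpos': array([-1.30495854e+00,  2.87190558e-01,  1.57820986e+00,  2.46522060e-05,
        1.27857173e+00, -1.49986824e-01]), 'dq': array([ 0.00064245, -0.00116943, -0.00022837,  0.00147395,  0.00137972,
       -0.00053036]), 'joint_efforts': array([ 1.29592217e-04, -4.05975509e+01, -2.92626160e+01, -1.59426963e-04,
        5.80521708e-03, -1.12539541e-05]), 'eef_pos': array([ 0.27252684, -0.6168135 ,  0.22991278]), 'tcp_rot': array([ 9.78464027e-01,  2.06413983e-01, -5.70987230e-05, -1.18843649e-03]), 'contact_force': array([-0.16349555, -0.01221491,  0.00908442]), 'wrist_torque': array([-0.05785671,  0.04139336, -0.00026512]), 'finger_force': 0.0, 'opening': 0.9982519572207773}
scene {'intrinsics': array([[384.83452348,   0.        , 315.65804519],
       [  0.        , 384.83452348, 201.52489057],
       [  0.        ,   0.        ,   1.        ]]), 'rvec': array([ 2.33655987,  1.10788725, -0.34329272]), 'tvec': array([-0.44415941, -0.32420233,  1.28368707])}
top {'intrinsics': array([[390.00734567,   0.        , 327.98744585],
       [  0.        , 390.00734567, 209.13062079],
       [  0.        ,   0.        ,   1.        ]]), 'rvec': array([ 2.11221828, -2.13913397,  0.16830397]), 'tvec': array([0.07637132, 0.63421508, 1.16227239])}
```

View pics/top0.png

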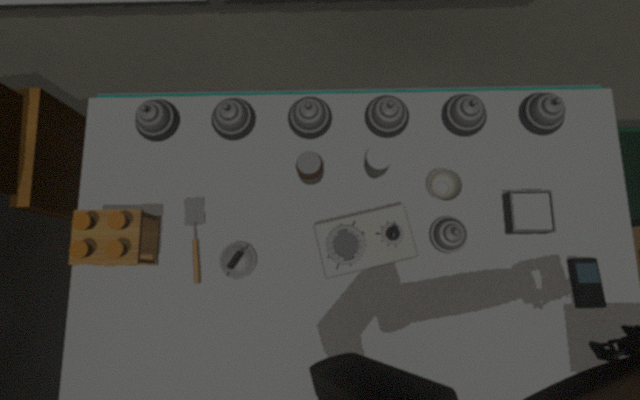

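View pics/scene0.png

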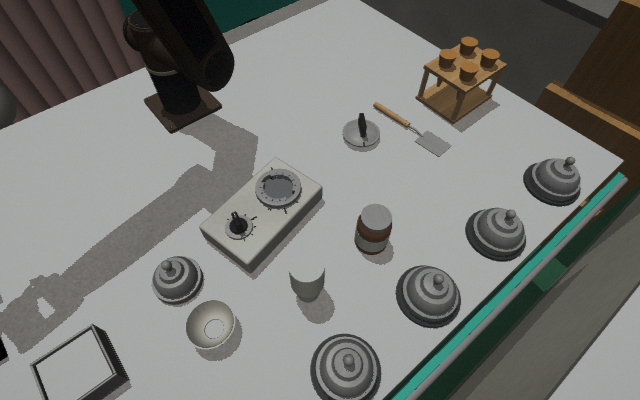

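The top view shows the mill at about (365,241), with the socket at (347,244) and the dial at (392,233). The bayonet lid is at (238,259), left of the mill, with its bar along roughly (230,267)–(246,250). The dome is at (449,235). I'll measure these now.

```bash
python3 - <<'E'
from h import *
im=np.load("pics/top0.npy");m=ctrl.camera_model("top")
hsv=cv2.cvtColor(im,cv2.COLOR_RGB2HSV);g=cv2.cvtColor(im,cv2.COLOR_RGB2GRAY)
# lid bar: dark blob
def blob(x0,y0,x1,y1,thr):
    s=(g[y0:y1,x0:x1]<thr).astype(np.uint8)
    n,l,st,c=cv2.connectedComponentsWithStats(s)
    k=1+np.argmax(st[1:,4]);ys,xs=np.where(l==k);return np.c_[xs+x0,ys+y0]
for nm,b,z in(("bar",blob(215,238,262,282,50),.072),("dial",blob(378,220,406,246,60),.104)):
    w=ray(m,b,z);c=w.mean(0);u,s,vt=np.linalg.svd(w[:,:2]-c[:2],full_matrices=False)
    print(nm,len(b),c,np.degrees(np.arctan2(vt[0][1],vt[0][0])),s*2/np.sqrt(len(b))*1.73, b.mean(0))
# lid flange circle
print("g patch", g[225:260:6,300:430:10])
px=np.array([[314,223],[404,203],[417,256],[327,278]])
w=ray(m,px,.06);print(w,w.mean(0)); 
for a in range(4): print(np.linalg.norm(w[a]-w[(a+1)%4]))
print("sock",ray(m,[[347,244]],.0745),"dial",ray(m,[[391.5,233]],.097))
crop=cv2.resize(im[190:290,205:435],None,fx=3.4,fy=3.4,interpolation=cv2.INTER_CUBIC);crop=cv2.convertScaleAbs(crop,alpha=1.5)
cv2.imwrite("pics/c1.png",crop[...,::-1])
E
```

```text
bar 126 [0.48270948 0.35070797 0.072     ] 144.2045518433997 [0.05946004 0.01895406] [235.00793651 259.18253968]
dial 163 [ 0.55476014 -0.1220712   0.104     ] 158.93100197823583 [0.04044668 0.0340154 ] [392.45398773 232.21472393]
g patch [[ 92  99  95 100  76  80  96  94  91  76  94  90  99]
 [ 97  98  97  85  66  82  86  91  96  35  77  89  96]
 [ 95  95  97  89  68  69  92 103  96  27  85  93  96]
 [ 98  98  95  87  66  66  89  97  95  82  95  99  98]
 [ 97  97  89  83  69  68  86  96  95  94  96  97 104]
 [ 99  99  86  87  66  67  87  97  96  97  93  95  96]]
[[ 0.59136842  0.11200328  0.06      ]
 [ 0.65031424 -0.16818316  0.06      ]
 [ 0.48615578 -0.20023179  0.06      ]
 [ 0.42351318  0.07365826  0.06      ]] [ 0.5378379  -0.04568835  0.06      ]
0.286319838941088
0.16725763028380863
0.28096237479279024
0.1721793271794982
sock [[0.52403702 0.01186333 0.0745    ]] dial [[ 0.55320813 -0.12021516  0.097     ]]
```

View pics/c1.png

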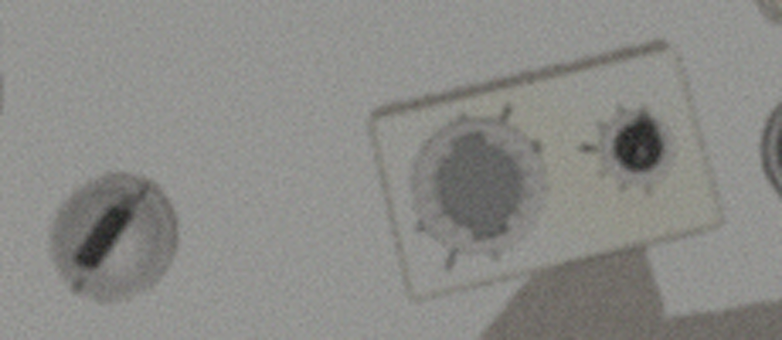

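The enlarged view confirms the layout. The long dial mark is at crop (588,147) and the long socket mark at (507,110). The lid's pointers are at (145,188) and (78,285), so the mill yaw is about 12° and the lid's x about -35°. The dial pointer isn't readable from here, so I'll approach the dial with the wrist camera.

```bash
cat >> h.py <<'E'
def theta(s=None):
    from scipy.spatial.transform import Rotation as Ro
    s=s or ctrl.get_state(); x=Ro.from_quat(s["tcp_rot"]).as_matrix()[:,0]; return np.arctan2(x[1],x[0])
def go(p,th=None):
    "shift to world p in tool axes (units of 25 mm), and turn units of 0.1 rad"
    s=ctrl.get_state();t=theta(s);d=np.array(p)-s["eef_pos"]
    tx=d[0]*np.cos(t)+d[1]*np.sin(t);ty=d[0]*np.sin(t)-d[1]*np.cos(t)
    print("theta",t.round(4),"shift25",np.round(np.array([tx,ty,-d[2]])/.025,3),"turn",None if th is None else np.round((t-th)*10,3))
E
python3 - <<'E'
from h import *
from scipy.spatial.transform import Rotation as Ro
s=ctrl.get_state();m=ctrl.camera_model("wrist");R=cv2.Rodrigues(np.array(m["rvec"],float))[0];c=-R.T@np.array(m["tvec"]).ravel()
T=Ro.from_quat(s["tcp_rot"]).as_matrix();print("cam in tool",T.T@(c-s["eef_pos"]),"axis",T.T@R[2],"camx",T.T@R[0],m["intrinsics"][0][0])
go([.553,-.121,.25],2.2)
E
```

```text
cam in tool [ 0.07660776  0.00059822 -0.14105191] axis [-3.01292877e-01  2.08905099e-04  9.53531624e-01] camx [1.01667672e-03 9.99999478e-01 1.02159657e-04] 344.13505332988126
theta 0.4158 shift25 [ 18.275 -13.613  -0.798] turn -17.842
```

Call:
arm_command(
  steps=[100,0.76,-0.57,-0.03,0,100,0.76,-0.57,-0.03,0,100,0.76,-0.57,-0.03,0,100,0.76,-0.57,-0.03,0,100,0.76,-0.57,-0.03,0,100,0.76,-0.57,-0.03,0,100,0.76,-0.57,-0.03,0,100,0.76,-0.57,-0.03,0],
)

```text
time: 0.77
eef_pos: [0.3659, -0.4504, 0.2367]
tcp_rot: [0.978, 0.206, -0.0, -0.001]
contact_force: [-0.5, 0.4, -0.5]
opening: 1.004
finger_force: 0.0
```

Call:
arm_command(
  steps=[100,0.76,-0.57,-0.03,0,100,0.76,-0.57,-0.03,0,100,0.76,-0.57,-0.03,0,100,0.76,-0.57,-0.03,0,100,0.76,-0.57,-0.03,0,100,0.76,-0.57,-0.03,0,100,0.76,-0.57,-0.03,0,100,0.76,-0.57,-0.03,0],
)

```text
time: 1.43
eef_pos: [0.4588, -0.2848, 0.2428]
tcp_rot: [0.978, 0.206, -0.0, -0.0]
contact_force: [0.5, 0.5, -0.2]
opening: 0.998
finger_force: 0.0
```

Call:
arm_command(
  steps=[100,0.76,-0.57,-0.03,0,100,0.76,-0.57,-0.03,0,100,0.76,-0.57,-0.03,0,100,0.76,-0.57,-0.03,0,100,0.76,-0.57,-0.03,0,100,0.76,-0.57,-0.03,0,100,0.76,-0.57,-0.03,0,100,0.76,-0.57,-0.03,0],
)

```text
time: 2.1
eef_pos: [0.5518, -0.1192, 0.2488]
tcp_rot: [0.978, 0.206, -0.0, -0.0]
contact_force: [0.6, -0.4, 0.3]
opening: 1.0
finger_force: 0.0
```

Call:
arm_command(
  steps=[100,0,0,0,-1,100,0,0,0,-1,100,0,0,0,-1,100,0,0,0,-1,100,0,0,0,-1,100,0,0,0,-1,100,0,0,0,-1,100,0,0,0,-1],
)

```text
time: 2.77
eef_pos: [0.5513, -0.1202, 0.2486]
tcp_rot: [0.819, 0.573, -0.0, -0.001]
contact_force: [-0.1, 0.0, -0.5]
opening: 1.0
finger_force: 0.0
```

Call:
arm_command(
  steps=[100,0,0,0,-1,100,0,0,0,-1,100,0,0,0,-1,100,0,0,0,-1,100,0,0,0,-1,100,0,0,0,-1,100,0,0,0,-1,100,0,0,0,-1],
)

```text
time: 3.43
eef_pos: [0.5513, -0.1203, 0.2487]
tcp_rot: [0.532, 0.847, -0.0, -0.001]
contact_force: [-0.3, 0.1, 1.0]
opening: 0.996
finger_force: 0.0
```

```bash
python3 - <<'E'
from h import *
s=ctrl.get_state();print(s["time"],s["eef_pos"],theta(s),s["qpos"])
im,m=grab("wrist");cv2.imwrite("pics/w1.png",im[...,::-1]);np.save("pics/w1.npy",im);np.save("pics/w1m.npy",m)
E
```

```text
3.4333 [ 0.55131055 -0.12026367  0.24865769] 2.020713060246259 [-3.94563064e-01  3.01709141e-02  1.83374740e+00  1.37807440e-05
  1.27892582e+00 -8.44484159e-01]
```

View pics/w1.png

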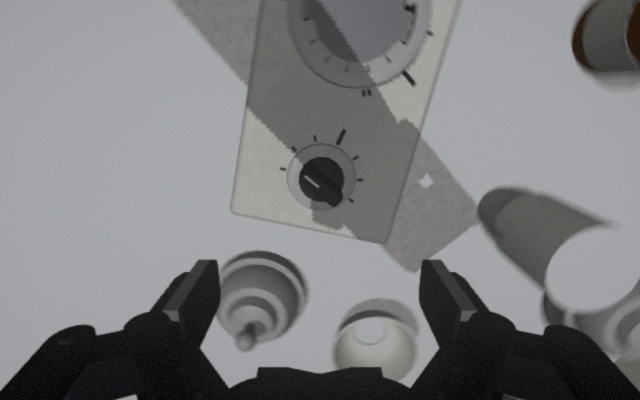

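The wrist view shows the dial disc centred near (322,177), the long dial mark at (341,136), the white pointer line at about (306..318,178..188) and the bar running to (340,203). The dome and bowl are behind it. I'll measure the pointer and the mill.

```bash
python3 - <<'E'
from h import *
im=np.load("pics/w1.npy");m=np.load("pics/w1m.npy",allow_pickle=True).item();g=cv2.cvtColor(im,cv2.COLOR_RGB2GRAY).astype(int)
# disc+bar dark
s=np.zeros(g.shape,np.uint8);s[140:220,280:365]=(g[140:220,280:365]<75)
s=cv2.morphologyEx(s,cv2.MORPH_CLOSE,np.ones((5,5)))
n,l,st,c=cv2.connectedComponentsWithStats(s);k=1+np.argmax(st[1:,4]);print("dark",st[k],c[k])
hull=np.zeros_like(s);cn=cv2.findContours((l==k).astype(np.uint8),0,2)[0][0];cv2.drawContours(hull,[cv2.convexHull(cn)],-1,1,-1);hull=cv2.erode(hull,np.ones((7,7)))
sub=np.where(hull>0,g,0);w=np.argwhere((sub>110))[:,::-1];print("white",len(w),w.mean(0) if len(w) else 0, w.min(0),w.max(0))
W=ray(m,w,.104);u,sv,vt=np.linalg.svd(W[:,:2]-W[:,:2].mean(0));print("line",W.mean(0),vt[0],sv)
print("disc c",ray(m,[[322,177]],.074))
# deck corners & marks
M=ray(m,[[341,136]],.06)[0];print("long mark",M)
crop=cv2.resize(im[100:225,230:400],None,fx=4.5,fy=4.5,interpolation=cv2.INTER_CUBIC);cv2.imwrite("pics/c2.png",crop[...,::-1])
E
```

```text
dark [ 299  157   46   50 1744] [322.39392202 180.47305046]
white 23 [311.47826087 181.30434783] [305 176] [317 186]
line [ 0.54454351 -0.12260131  0.104     ] [ 0.97049462 -0.24112276] [0.01909988 0.00173222]
disc c [[ 0.55444857 -0.12191271  0.074     ]]
long mark [ 0.55474472 -0.08107092  0.06      ]
```

View pics/c2.png

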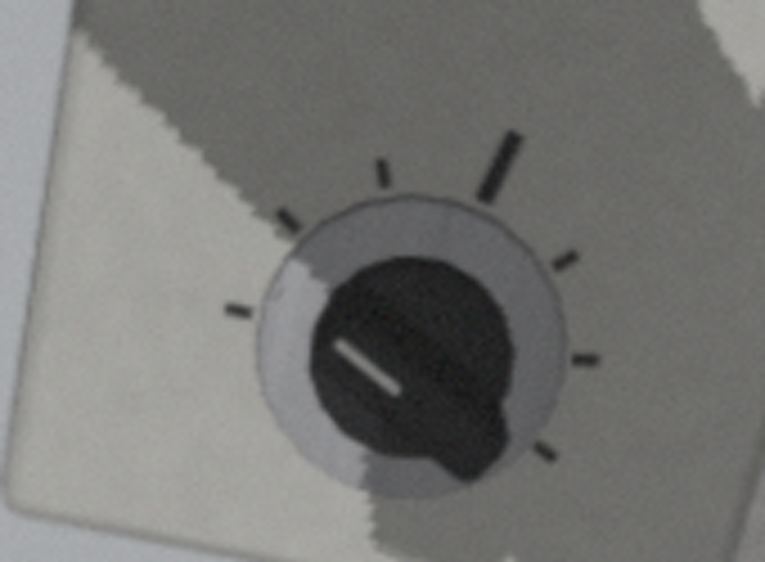

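Call:
arm_command(
  steps=[100,0,0,0,-1,100,0,0,0,-1,100,0,0,0,-1,100,0,0,0,-1,100,0,0,0,-1,100,0,0,0,-1,100,0,0,0,-1,100,0,0,0,-1],
)

```text
time: 4.15
eef_pos: [0.5514, -0.1203, 0.2488]
tcp_rot: [0.161, 0.987, 0.0, -0.001]
contact_force: [0.5, 0.2, 0.1]
opening: 1.001
finger_force: 0.0
```

Call:
arm_command(
  steps=[100,-0.14,-0.05,0.85,-0.77,100,0,0,0.85,0,100,0,0,0.85,0,100,0,0,0.85,0,100,0,0,0.85,0,100,0,0,0.85,0,100,0,0,0.85,0,100,0,0,0.5,0],
)

```text
time: 4.82
eef_pos: [0.5529, -0.122, 0.085]
tcp_rot: [0.125, 0.992, 0.001, -0.002]
contact_force: [-0.1, 0.2, -1.2]
opening: 1.0
finger_force: 0.0
```

```bash
python3 - <<'E'
from h import *
go([.5545,-.1225,.080],2.898)
im,m=grab("wrist");g=cv2.cvtColor(im,cv2.COLOR_RGB2GRAY);cv2.imwrite("pics/w2.png",im[...,::-1]);print(proj(m,[[.5545,-.1225,.104],[.5545-.02*.97,-.1225+.02*.241,.104]]))
E
```

```text
theta 2.8909 shift25 [-0.067 -0.002  0.201] turn -0.071
[[320.5269411  290.93979868]
 [320.27293749 246.04273736]]
```

View pics/w2.png

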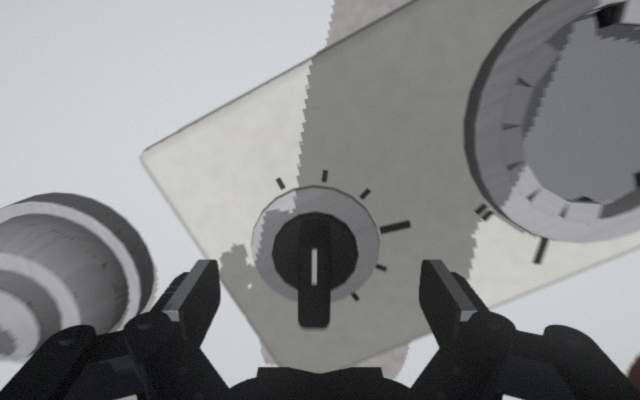

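The bar is at x 299–329, vertical in the image, and the finger midpoint is at about 320. That makes it 2–2.5 mm to the tool's −y. The dial's long mark runs from (381,232) to (410,224). I'll centre on the bar, lower and close.

Call:
arm_command(
  steps=[100,-0.07,-0.08,0.2,0,0,0,0,0,0,0,0,0,0,0,0,0,0,0,0,0,0,0,0,0,0,0,0,0,0,0,0,0,0,0,0,0,0,0,0],
  squeeze=30,
)

```text
time: 5.53
eef_pos: [0.5562, -0.1252, 0.0839]
tcp_rot: [0.124, 0.992, -0.0, 0.0]
contact_force: [-1.0, 0.9, 2.0]
opening: 0.152
finger_force: 34.5
```

```bash
python3 - <<'E'
from h import *
s=ctrl.get_state();print(s["time"],s["eef_pos"],theta(s),s["opening"],s["finger_force"],s["contact_force"])
im,m=grab("wrist");np.save("pics/w3.npy",im);np.save("pics/w3m.npy",m);g=cv2.cvtColor(im,cv2.COLOR_RGB2GRAY);P=[[.554,-.1243,.06],[.5547,-.0811,.06]];print(proj(m,P))
u=proj(m,[P[1]])[0].astype(int);print(u)
a=g[u[1]-25:u[1]+25,u[0]-30:u[0]+30];ys,xs=np.where(a<60);n,l,st,c=cv2.connectedComponentsWithStats((a<65).astype(np.uint8));print(st,c)
for k in range(1,n):
    if 25<st[k,4]<400: 
        w=ray(m,[c[k]+[u[0]-30,u[1]-25]],.06)[0];d=w[:2]-[.554,-.1243];print(k,st[k,4],w,np.hypot(*d),np.arctan2(d[1],d[0]))
E
```

```text
5.5333 [ 0.55616991 -0.1252211   0.08391241] 2.892886004021075 0.15219049086917358 34.520131945610046 [-1.03865707  0.89590574  2.04218964]
[[321.08357413 238.43623541]
 [403.04396196 220.73542451]]
[403 220]
[[   0    0   60   50 2794]
 [  13   20   31   13  206]] [[29.6277738  24.365068  ]
 [27.76699029 26.33009709]]
1 206 [ 0.5547368 -0.0822906  0.06     ] 0.04201586484354196 1.553259190965619
```

Call:
arm_command(
  steps=[0,0,0,0,1,0,0,0,0,1,0,0,0,0,1,0,0,0,0,1,0,0,0,0,1,0,0,0,0,1,0,0,0,0,1,0,0,0,0,1],
)

```text
time: 6.25
eef_pos: [0.5557, -0.1258, 0.0839]
tcp_rot: [0.502, 0.865, -0.001, 0.0]
contact_force: [-2.5, -1.9, 4.5]
opening: 0.154
finger_force: 34.7
```

Call:
arm_command(
  steps=[0,0,0,0,1,0,0,0,0,1,0,0,0,0,1,0,0,0,0,1,0,0,0,0,1,0,0,0,0,0.2,0,0,0,0,0,0,0,0,0,0],
)

```text
time: 6.92
eef_pos: [0.5552, -0.126, 0.0839]
tcp_rot: [0.706, 0.708, -0.001, -0.0]
contact_force: [-4.8, -2.2, 5.0]
opening: 0.154
finger_force: 34.9
```

```bash
python3 - <<'E'
from h import *
s=ctrl.get_state();print(s["time"],s["eef_pos"],theta(s),s["opening"],s["finger_force"],s["contact_force"])
im,m=grab("wrist");cv2.imwrite("pics/w4.png",im[...,::-1]);np.save("pics/w4.npy",im);np.save("pics/w4m.npy",m)
E
```

```text
6.9167 [ 0.55522695 -0.12595891  0.08388113] 1.5733535582941147 0.15445283327697898 34.87237215042114 [-4.77741419 -2.16926483  4.97797341]
```

View pics/w4.png

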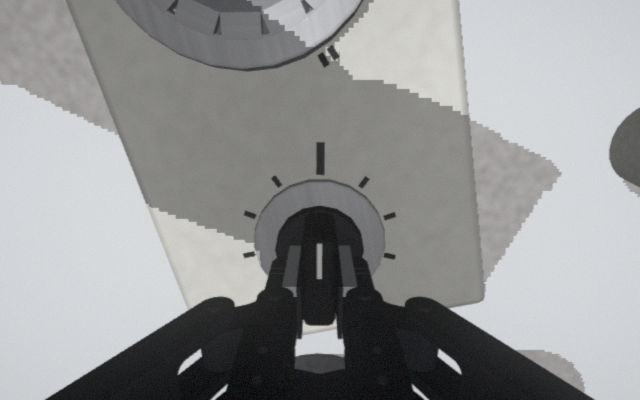

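The pointer (x 319, rows 243–279) and the long mark (x 320, rows 142–174) line up vertically, so the dial is at its mark. Next I'll release, lift and look at the socket on the way to the lid.

Call:
arm_command(
  steps=[100,0,0,0,0,100,0,0,0,0,100,0,0,0,0,100,0,0,0,0,100,0,0,-0.6,0,100,0,0,-1,0,100,0,0,-1,0,100,0,0,-1,0],
)

```text
time: 7.63
eef_pos: [0.5555, -0.1248, 0.1735]
tcp_rot: [0.706, 0.708, -0.0, -0.001]
contact_force: [0.2, 0.6, 0.3]
opening: 0.999
finger_force: 0.0
```

Call:
arm_command(
  steps=[100,0.8,-0.19,-0.5,0,100,0.8,-0.19,-0.5,0,100,0.8,-0.19,-0.5,0,100,0.8,-0.19,-0.5,0,100,0.8,-0.19,-0.5,0,100,0.8,-0.19,-0.5,0,100,0.9,-0.19,-0.1,0,100,0,0,0,0],
)

```text
time: 8.3
eef_pos: [0.5221, 0.0204, 0.2521]
tcp_rot: [0.705, 0.709, 0.001, 0.0]
contact_force: [-0.1, 0.2, 0.3]
opening: 0.999
finger_force: 0.0
```

```bash
python3 - <<'E'
from h import *
s=ctrl.get_state();print(s["time"],s["eef_pos"],theta(s),s["opening"])
im,m=grab("wrist");cv2.imwrite("pics/w5.png",im[...,::-1]);np.save("pics/w5.npy",im);np.save("pics/w5m.npy",m)
E
```

```text
8.3 [0.52211264 0.02036704 0.25207323] 1.5761817811760312 0.9988023741957672
```

View pics/w5.png

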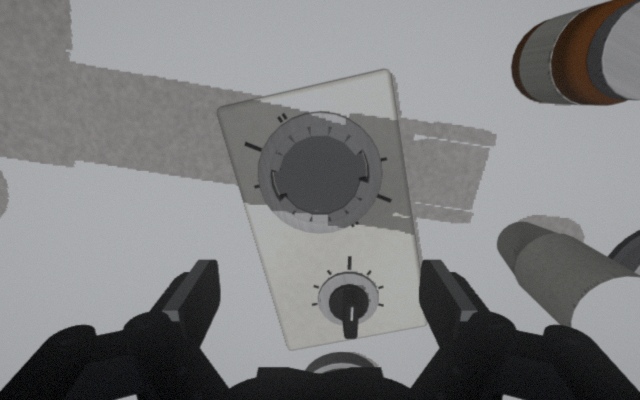

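The wrist view shows the socket centred near (320,172). The gap marks are at (383,160) and (256,186), the long marks at (384,198) and (253,147), and the lock pairs at (281,118) and (355,224). The dial pointer still lines up with its mark. I'll measure these.

```bash
python3 - <<'E'
from h import *
im=np.load("pics/w5.npy");m=np.load("pics/w5m.npy",allow_pickle=True).item();g=cv2.cvtColor(im,cv2.COLOR_RGB2GRAY)
bg=cv2.medianBlur(g,21).astype(int);s=((bg-g)>30).astype(np.uint8)
n,l,st,c=cv2.connectedComponentsWithStats(s)
pts=[]
for k in range(1,n):
    if 4<st[k,4]<150 and 230<c[k][0]<410 and 100<c[k][1]<320:
        w=ray(m,[c[k]],.06)[0];pts.append((c[k],w,st[k,4]))
C=np.array([.5215,.0175])
for p,w,a in pts:
    d=w[:2]-C;r=np.hypot(*d)
    if .055<r<.085: print(p.round(1),a,w[:2].round(4),"r",r.round(4),"ang",np.arctan2(d[1],d[0]).round(3))
D=np.array([.5553,-.1255])
for p,w,a in pts:
    d=w[:2]-D;r=np.hypot(*d)
    if r<.05: print("dial",p.round(1),a,w[:2].round(4),"r",r.round(4),"ang",np.arctan2(d[1],d[0]).round(3))
# dial white line
b=g[280:340,330:370];dk=cv2.erode(cv2.morphologyEx((b<70).astype(np.uint8),cv2.MORPH_CLOSE,np.ones((7,7))),np.ones((3,3)));ys,xs=np.where((dk>0)&(b>100));
W=ray(m,np.c_[xs+330,ys+280],.104)[:,:2];v=np.linalg.svd(W-W.mean(0))[2][0];print("ptr",len(xs),W.mean(0),np.arctan2(v[1],v[0]))
# lid from top
print(ctrl.get_state()["qpos"])
mt=ctrl.camera_model("top");Lp=np.array([[205+145/3.4,190+188/3.4],[205+78/3.4,190+285/3.4]]);w=ray(mt,Lp,.0195);print("lid ptrs",w,w.mean(0),np.arctan2(*(w[0]-w[1])[[1,0]]),np.linalg.norm(w[0]-w[1]))
go([.48,.345,.25],2.53)
E
```

```text
[330.3 113.4] 55 [0.5325 0.0748] r 0.0583 ang 1.381
[283.9 115.8] 18 [0.4888 0.0723] r 0.0638 ang 2.108
[279.7 118.7] 18 [0.4848 0.0696] r 0.0638 ang 2.185
[252.7 146.3] 71 [0.4578 0.0433] r 0.0687 ang 2.757
[383.4 158.8] 18 [0.5854 0.0318] r 0.0655 ang 0.22
[256.5 186. ] 14 [0.4596 0.0034] r 0.0635 ang -2.917
[244.1 199.7] 26 [ 0.4463 -0.0111] r 0.0804 ang -2.778
[383.7 197.8] 55 [ 0.5882 -0.0083] r 0.0715 ang -0.37
[272.7 209.2] 10 [ 0.475  -0.0212] r 0.0605 ang -2.447
[356.8 222.6] 5 [ 0.5619 -0.0355] r 0.0666 ang -0.919
[352.4 225.2] 5 [ 0.5574 -0.0384] r 0.0664 ang -1.0
dial [349.3 262.5] 57 [ 0.5556 -0.0817] r 0.0438 ang 1.564
dial [329. 272.] 19 [ 0.5339 -0.0933] r 0.0387 ang 2.159
dial [368.7 272.3] 18 [ 0.5771 -0.0934] r 0.0388 ang 0.973
dial [349.5 276.4] 117 [ 0.5564 -0.0987] r 0.0269 ang 1.53
dial [315.8 286.4] 16 [ 0.5196 -0.1113] r 0.0385 ang 2.763
dial [333.5 298.5] 65 [ 0.5394 -0.1267] r 0.0159 ang -3.067
dial [348.8 284.2] 5 [ 0.5559 -0.1083] r 0.0172 ang 1.535
dial [380.5 286.8] 16 [ 0.5911 -0.1115] r 0.0384 ang 0.374
dial [363.1 291.3] 39 [ 0.5721 -0.1172] r 0.0187 ang 0.46
dial [314.2 303.9] 16 [ 0.5179 -0.1337] r 0.0383 ang -2.925
dial [380.6 304.6] 17 [ 0.5926 -0.1343] r 0.0383 ang -0.231
dial [363.7 312. ] 27 [ 0.574  -0.1441] r 0.0264 ang -0.782
ptr 61 [ 0.558463   -0.11488554] -1.86859695587137
[-1.58270642e-01 -6.99537515e-02  1.92759063e+00  1.54792414e-04
  1.28256356e+00 -1.63361314e-01]
lid ptrs [[0.5284124  0.32497934 0.0195    ]
 [0.43980836 0.38482528 0.0195    ]] [0.48411038 0.35490231 0.0195    ] -0.5940459476386462 0.10692152111754538
theta 1.5758 shift25 [13.053 -1.621  0.047] turn -9.542
```

Call:
arm_command(
  steps=[100,0.84,-0.09,0,0,100,0.84,-0.09,0,0,100,0.84,-0.09,0,0,100,0.84,-0.09,0,0,100,0.84,-0.09,0,0,100,0.84,-0.09,0,0,100,0.84,-0.09,0,0,100,0.84,-0.09,0,0],
)

```text
time: 9.02
eef_pos: [0.5039, 0.1854, 0.2497]
tcp_rot: [0.707, 0.708, -0.001, -0.0]
contact_force: [0.2, -0.0, -0.1]
opening: 0.998
finger_force: 0.0
```

Call:
arm_command(
  steps=[100,0.84,-0.09,0,0,100,0.84,-0.09,0,0,100,0.84,-0.09,0,0,100,0.84,-0.09,0,0,100,0.84,-0.09,0,0,100,0.84,-0.09,0,0,100,0.84,-0.09,0,0,100,0.84,-0.09,0,0],
)

```text
time: 9.68
eef_pos: [0.4859, 0.3535, 0.2495]
tcp_rot: [0.707, 0.708, -0.001, -0.0]
contact_force: [0.5, -0.2, 0.1]
opening: 1.0
finger_force: 0.0
```

Call:
arm_command(
  steps=[100,0,0,0,-1,100,0,0,0,-1,100,0,0,0,-1,100,0,0,0,-1,100,0,0,0,-1,100,0,0,0,-1,100,0,0,0,-1,100,0,0,0,-1],
)

```text
time: 10.35
eef_pos: [0.4861, 0.3524, 0.2494]
tcp_rot: [0.373, 0.928, -0.001, -0.0]
contact_force: [0.1, -0.0, 0.0]
opening: 1.0
finger_force: 0.0
```

Call:
arm_command(
  steps=[100,0,0,0.8,-0.9,100,0,0,0.8,-0.8,100,0,0,0.8,0,100,0,0,0.8,0,100,0,0,0.8,0,100,0,0,0.8,0,100,0,0,0.4,0,100,0,0,0,0],
)

```text
time: 11.02
eef_pos: [0.484, 0.3516, 0.1166]
tcp_rot: [0.295, 0.955, -0.003, -0.003]
contact_force: [-0.2, -0.7, -0.5]
opening: 1.002
finger_force: 0.0
```

```bash
python3 - <<'E'
from h import *
s=ctrl.get_state();print(s["time"],s["eef_pos"],theta(s),s["opening"],s["qpos"])
im,m=grab("wrist");cv2.imwrite("pics/w6.png",im[...,::-1]);np.save("pics/w6.npy",im);np.save("pics/w6m.npy",m)
print(proj(m,[[.484,.353,.072],list(s["eef_pos"][:2])+[.072]]))
E
```

```text
11.0167 [0.48399835 0.35161337 0.11660675] 2.5420419219158883 1.0019247547833385 [ 4.58886459e-01  2.42065557e-01  1.85314070e+00 -2.28087359e-04
  1.05348430e+00 -5.12256023e-01]
[[322.560016   226.01965275]
 [320.58434828 227.26196007]]
```

View pics/w6.png

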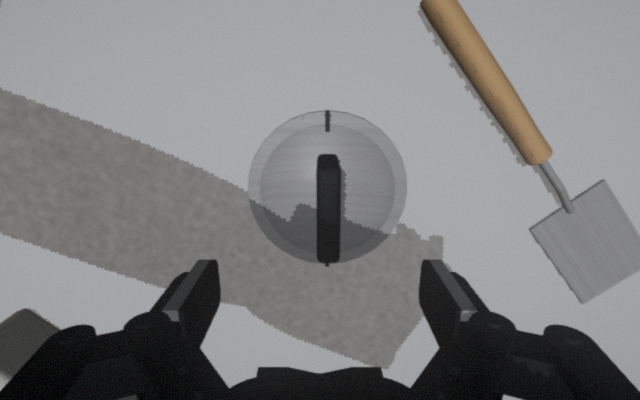

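The bar is vertical at x 317–340, rows 154–263. The pointers are at (327,121) and (327,263), and the flange is centred near x 327. The lid is therefore a few mm to the tool's +y. I'll compute the offset.

```bash
python3 - <<'E'
from h import *
im=np.load("pics/w6.npy");m=np.load("pics/w6m.npy",allow_pickle=True).item();g=cv2.cvtColor(im,cv2.COLOR_RGB2GRAY)
dk=(g<62);sub=np.zeros(g.shape,np.uint8);sub[145:262,300:350]=dk[145:262,300:350]
n,l,st,c=cv2.connectedComponentsWithStats(sub);k=1+np.argmax(st[1:,4]);print(st[k])
mid=[];rows=list(range(170,256,5))
for r in rows:
    x=np.where(l[r]==k)[0];mid.append([x.mean(),r])
print(mid[0],mid[-1],[(l[r]==k).sum() for r in rows])
# top face of the bar: near end row = 263 (top edge, nearest), far end top row
q=ray(m,np.array(mid),.072);v=np.polyfit(q[:,0],q[:,1],1);print("bar dir",np.arctan(v[0])+np.pi, "line y at x=.484:",np.polyval(v,.484))
f=ray(m,[[327,110.5],[327,131]],.0195);print("far ptr",f)
b=ray(m,[[328,155],[328,263]],.072);print("bar ends",b,b.mean(0),np.linalg.norm(b[0]-b[1]))
go([f[0][0],f[0][1],.1])
E
```

```text
[ 317  155   24  107 2470]
[np.float64(328.5), 170] [np.float64(328.0), 255] [np.int64(24), np.int64(24), np.int64(24), np.int64(24), np.int64(24), np.int64(24), np.int64(24), np.int64(24), np.int64(24), np.int64(24), np.int64(23), np.int64(24), np.int64(24), np.int64(23), np.int64(23), np.int64(23), np.int64(23), np.int64(23)]
bar dir 2.544300571414226 line y at x=.484: 0.3569871494571445
far ptr [[0.43418727 0.39052274 0.0195    ]
 [0.44549482 0.38292308 0.0195    ]]
bar ends [[0.45122447 0.37879099 0.072     ]
 [0.50562883 0.34229467 0.072     ]] [0.47842665 0.36054283 0.072     ] 0.06551195256599927
theta 2.5422 shift25 [2.541 0.114 0.75 ] turn None
```

Call:
arm_command(
  steps=[100,0.24,0.17,0.6,0,100,0,0,0.8,0,100,0,0,0.8,0,100,0,0,0.8,0,100,0,0,0,0,0,0,0,0,0,0,0,0,0,0,0,0,0,0,0],
  squeeze=60,
)

```text
time: 11.73
eef_pos: [0.4847, 0.3609, 0.0481]
tcp_rot: [0.295, 0.956, 0.001, 0.002]
contact_force: [-0.3, -0.2, -0.0]
opening: 0.606
finger_force: 0.0
```

Call:
arm_command(
  steps=[0,0,0,0,0,0,0,0,0,0,0,0,0,0,0,0,0,0,0,0],
)

```text
time: 12.07
eef_pos: [0.4837, 0.3605, 0.0466]
tcp_rot: [0.295, 0.956, 0.001, 0.001]
contact_force: [-1.2, 0.6, 3.4]
opening: 0.152
finger_force: 59.2
```

```bash
python3 - <<'E'
from h import *
s=ctrl.get_state();print(s["time"],s["eef_pos"],theta(s),s["opening"],s["finger_force"],s["contact_force"])
E
```

```text
12.0667 [0.48373216 0.36054235 0.04663605] 2.5427836126202106 0.1522523325530749 59.168041348457336 [-1.2066952  0.5601644  3.3718841]
```

Call:
arm_command(
  steps=[0,0,0,-0.4,0,0,0,0,-0.8,0,0,0,0,-1,0,0,0,0,-1,0,0,0,0,-1,0,0,0,0,-0.8,0,0,0,0,0,0,0,0,0,0,0],
)

```text
time: 12.73
eef_pos: [0.4834, 0.3604, 0.1718]
tcp_rot: [0.295, 0.956, 0.001, 0.001]
contact_force: [-1.2, -1.0, -1.3]
opening: 0.154
finger_force: 58.7
```

```bash
python3 - <<'E'
from h import *
from scipy.spatial.transform import Rotation as Ro
s=ctrl.get_state();print(s["time"],s["eef_pos"],theta(s),s["opening"],s["finger_force"],s["contact_force"])
im,m=grab("wrist");cv2.imwrite("pics/w7.png",im[...,::-1]);np.save("pics/w7.npy",im)
g=cv2.cvtColor(im,cv2.COLOR_RGB2GRAY)
zb=s["eef_pos"][2]-.0466   # lid bottom
T=theta(s);c=s["eef_pos"][:2];ax=np.array([np.cos(T),np.sin(T)])
p=proj(m,[list(c+ax*r)+[zb+.0195] for r in(.058,.04,0)]+[list(c+ax*.03)+[zb+.072]]);print(p)
r0,r1=int(p[0][1])-25,int(p[1][1])+25
for r in range(r0,r1,3):
    a=g[r,270:370];k=np.where(a<70)[0]+270;print(r,len(k),k.min() if len(k) else 0,k.max() if len(k) else 0,g[r,300:345:6])
E
```

```text
12.7333 [0.48343812 0.36041829 0.1717763 ] 2.542875231922908 0.15441503902681483 58.699262738227844 [-1.20236527 -1.03963733 -1.3384005 ]
[[320.29785268 129.22902389]
 [320.2256693  165.86768215]
 [320.08055438 239.52475188]
 [320.83168194 224.17501712]]
104 0 0 0 [180 184 182 179 177 184 183 182]
107 0 0 0 [181 179 183 181 180 181 181 182]
110 0 0 0 [183 180 182 181 183 182 182 181]
113 0 0 0 [180 183 181 181 183 179 180 178]
116 0 0 0 [179 180 182 185 181 181 183 181]
119 0 0 0 [180 182 181 181 180 179 180 181]
122 0 0 0 [181 181 182 178 179 181 179 183]
125 0 0 0 [183 183 180 180 183 184 183 183]
128 0 0 0 [182 179 169 119 165 174 181 181]
131 5 317 321 [115 152 163  58 159 156 123 111]
134 5 317 321 [160 161 162  59 147 156 158 155]
137 5 317 321 [159 161 160  61 159 162 157 158]
140 5 317 321 [161 161 159  60 151 158 158 162]
143 5 317 321 [165 163 166  63 157 162 160 163]
146 5 317 321 [164 162 160  57 158 162 161 163]
149 5 317 321 [153 150 148  56 140 148 152 152]
152 5 317 321 [152 154 157  55 151 153 150 149]
155 5 317 321 [157 156 156  57 153 153 149 149]
158 0 0 0 [157 158 160 104 155 153 150 148]
161 0 0 0 [160 161 160 165 161 157 153 149]
164 0 0 0 [167 166 166 164 164 159 154 150]
167 0 0 0 [168 167 165 165 162 158 155 153]
170 0 0 0 [170 172 170 167 162 162 152 149]
173 0 0 0 [164 166 167 164 159 153 153 152]
176 0 0 0 [162 164 162 159 158 156 152 147]
179 0 0 0 [169 170 169 166 165 159 155 153]
182 0 0 0 [169 168 170 166 163 161 159 151]
185 0 0 0 [168 168 166 164 163 157 156 151]
188 0 0 0 [164 165 164 161 159 154 154 147]
```

View pics/w7.png

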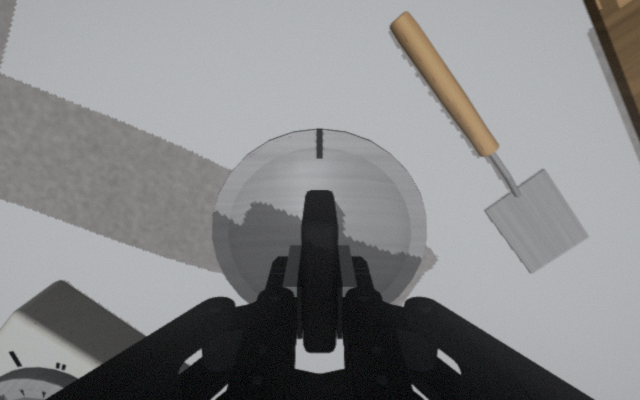

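The lid is held: its pointer is at x 319, rows 128–157, so it is centred on the tool within 1 mm and parallel to tool x. Next I'll carry it over the socket.

Call:
arm_command(
  steps=[0,-0.57,-0.65,0,0,0,-0.57,-0.65,0,0,0,-0.57,-0.65,0,0,0,-0.57,-0.65,0,0,0,-0.57,-0.65,0,0,0,-0.57,-0.65,0,0,0,-0.57,-0.65,0,0,0,-0.57,-0.65,0,0],
)

```text
time: 13.45
eef_pos: [0.5022, 0.1872, 0.1676]
tcp_rot: [0.295, 0.956, -0.001, -0.002]
contact_force: [-1.0, 0.5, -1.4]
opening: 0.151
finger_force: 58.7
```

Call:
arm_command(
  steps=[0,-0.57,-0.65,0,0,0,-0.57,-0.65,0,0,0,-0.57,-0.65,0,0,0,-0.57,-0.65,0,0,0,-0.57,-0.65,0,0,0,-0.57,-0.65,0,0,0,-0.57,-0.65,0,0,0,-0.57,-0.65,0,0],
)

```text
time: 14.12
eef_pos: [0.5231, 0.0161, 0.1676]
tcp_rot: [0.295, 0.955, -0.0, -0.003]
contact_force: [0.6, -0.2, -2.6]
opening: 0.151
finger_force: 58.7
```

Call:
arm_command(
  steps=[0,0,0,0,-1,0,0,0,0,-1,0,0,0,0,-1,0,0,0,0,-1,0,0,0,0,-1,0,0,0,0,-1,0,0,0,0,-1,0,0,0,0,-1],
)

```text
time: 14.78
eef_pos: [0.523, 0.0171, 0.1676]
tcp_rot: [-0.103, 0.995, 0.001, -0.003]
contact_force: [-1.0, -0.6, -1.8]
opening: 0.152
finger_force: 58.8
```

Call:
arm_command(
  steps=[0,0,0,0,0,0,0,0,0,0,0,0,0,0,0],
)

```text
time: 15.03
eef_pos: [0.524, 0.017, 0.1691]
tcp_rot: [-0.099, 0.995, 0.0, -0.001]
contact_force: [-0.1, 1.3, -0.9]
opening: 0.152
finger_force: 58.8
```

```bash
python3 - <<'E'
from h import *
s=ctrl.get_state();print(s["time"],s["eef_pos"],s["opening"],s["finger_force"],s["contact_force"],s["qpos"][5])
go([.523,.0174,.135],3.365-2*np.pi)
E
```

```text
15.0333 [0.52397396 0.01700057 0.16912924] 0.1515188761767016 58.83235573768616 [-0.05208627  1.27242548 -0.89311618] -1.931104122203883
theta -2.9425 shift25 [0.035 0.023 1.365] turn -0.244
```

Call:
arm_command(
  steps=[0,0.03,0.02,0.2,-0.24,0,0,0,0.4,0,0,0,0,0.4,0,0,0,0,0.3,0,0,0,0,0,0,0,0,0,0,0],
)

```text
time: 15.53
eef_pos: [0.5232, 0.0173, 0.1368]
tcp_rot: [-0.112, 0.994, 0.0, -0.001]
contact_force: [0.4, 0.1, -1.5]
opening: 0.155
finger_force: 58.8
```

```bash
python3 - <<'E'
from h import *
s=ctrl.get_state();print(s["time"],s["eef_pos"],s["opening"],s["contact_force"],s["wrist_torque"])
go([.523,.0174,.1086],3.365-2*np.pi)
im,m=grab("wrist");g=cv2.cvtColor(im,cv2.COLOR_RGB2GRAY)
# outer tip of the lid pointer vs gap mark line, seat axis
yaw=.223;T=theta(s);zb=s["eef_pos"][2]-.0466;ax=np.array([np.cos(T),np.sin(T)])
c=s["eef_pos"][:2];print("pred tip",proj(m,[list(c+ax*.058)+[zb+.0195]]))
for r in range(118,160,4):
    k=np.where(g[r,290:350]<75)[0]+290;print(r,k.min() if len(k) else 0,k.max() if len(k) else 0)
gm=np.array([.523,.0174])-.0655*np.array([np.cos(yaw),np.sin(yaw)]);print("gap mark pred",proj(m,[list(gm)+[.06]]))
hm=np.array([.523,.0174])-.07*np.array([np.cos(yaw-.6),np.sin(yaw-.6)]);u=proj(m,[list(hm)+[.06]])[0];print("half pred",u)
bg=cv2.medianBlur(g,21).astype(int);n,l,st,cc=cv2.connectedComponentsWithStats(((bg-g)>30).astype(np.uint8))
for k in range(1,n):
    if 8<st[k,4]<400 and np.linalg.norm(cc[k]-u)<90: print(st[k,4],cc[k].round(1),ray(m,[cc[k]],.06)[0][:2].round(4))
E
```

```text
15.5333 [0.52323962 0.01734688 0.13681362] 0.1545259081479586 [ 0.44090642  0.05266577 -1.50667518] [ 0.04112957 -0.04474933  0.00219034]
theta -2.9166 shift25 [0.009 0.004 1.129] turn 0.016
pred tip [[320.45360528 130.49133568]]
118 0 0
122 300 345
126 0 0
130 317 322
134 317 321
138 317 321
142 317 321
146 317 322
150 317 322
154 317 322
158 317 321
gap mark pred [[320.51465907 108.66954158]]
half pred [384.0865539  121.69571782]
11 [349.8  76.1] [0.4368 0.0157]
88 [389.7  76.3] [0.4316 0.039 ]
13 [442.   77.1] [0.425  0.0697]
48 [321.  110.3] [0.46   0.0034]
190 [384.9 121. ] [0.4574 0.0436]
150 [317.4 122.4] [0.4676 0.0029]
181 [319.4 143.3] [0.48  0.007]
37 [412.7 171.2] [0.4841 0.0701]
28 [415.5 178.2] [0.4881 0.0733]
38 [329.7 193.1] [0.5105 0.021 ]
```

Pointer and gap mark line up at x 319–321, and the half mark is within 1 px of where I predicted it. I'll lower the lid now.

Call:
arm_command(
  steps=[0,0,0,0.2,0,0,0,0,0.2,0,0,0,0,0.2,0,0,0,0,0.2,0,0,0,0,0.15,0,0,0,0,0.15,0,0,0,0,0,0,0,0,0,0,0],
)

```text
time: 16.25
eef_pos: [0.5238, 0.0173, 0.1102]
tcp_rot: [-0.112, 0.994, 0.0, -0.0]
contact_force: [0.0, 0.9, -1.8]
opening: 0.152
finger_force: 58.8
```

```bash
python3 - <<'E'
from h import *
s=ctrl.get_state();print(s["time"],s["eef_pos"],s["opening"],s["contact_force"],s["wrist_torque"])
go([.523,.0174,.1086],3.365-2*np.pi)
E
```

```text
16.25 [0.52378473 0.01726849 0.11022137] 0.15233051927184757 [ 0.01250235  0.89734555 -1.84975009] [-0.01197428  0.0027809   0.03667814]
theta -2.9163 shift25 [0.029 0.012 0.065] turn 0.018
```

Call:
arm_command(
  steps=[0,0,0,0.06,0,0,0,0,0.04,0,0,0,0,0,0],
)

```text
time: 16.5
eef_pos: [0.5243, 0.0172, 0.1086]
tcp_rot: [-0.112, 0.994, -0.0, 0.0]
contact_force: [-0.1, 0.3, 0.2]
opening: 0.148
finger_force: 59.0
```

```bash
python3 - <<'E'
from h import *
s=ctrl.get_state();print(s["time"],s["eef_pos"],s["opening"],s["contact_force"],s["wrist_torque"])
go([.523,.0174,.1086],3.365-2*np.pi)
E
```

```text
16.5 [0.52434386 0.01715772 0.10858587] 0.14793656933425656 [-0.06945314  0.33007236  0.17436313] [0.0208752  0.0895651  0.01867134]
theta -2.9163 shift25 [ 0.05   0.021 -0.001] turn 0.019
```

Call:
arm_command(
  steps=[0,0.04,0.02,0.04,0.4,0,0,0,0,0.7,0,0,0,0,0.8,0,0,0,0,0.8,0,0,0,0,0.8,0,0,0,0,0.8,0,0,0,0,0.7,0,0,0,0,0.5],
)

```text
time: 17.17
eef_pos: [0.5235, 0.0172, 0.1085]
tcp_rot: [0.163, 0.987, -0.0, 0.001]
contact_force: [-1.6, -0.7, 4.8]
opening: 0.15
finger_force: 59.6
```

Call:
arm_command(
  steps=[0,0,0,0,0.3,0,0,0,0,0,0,0,0,0,0],
)

```text
time: 17.42
eef_pos: [0.5235, 0.0173, 0.1085]
tcp_rot: [0.176, 0.984, -0.0, 0.001]
contact_force: [-2.3, -1.1, 5.7]
opening: 0.152
finger_force: 59.9
```

```bash
cat > chk.py <<'E'
from h import *
s=ctrl.get_state();print(s["time"],s["eef_pos"],s["opening"],s["contact_force"],s["wrist_torque"])
go([.523,.0174,.1086],.223-.6+np.pi)
im,m=grab("wrist");g=cv2.cvtColor(im,cv2.COLOR_RGB2GRAY);np.save("pics/chk.npy",im)
# lid pointer (flange top): centre line columns
P=[]
for r in range(130,162,3):
    k=np.where(g[r,290:350]<75)[0]+290
    if 3<=len(k)<=8: P.append([k.mean(),r])
P=np.array(P);W=ray(m,P,.0815+.0005)[:,:2];v=W[0]-W[-1];C=np.array([.523,.0174]);d=W.mean(0)-C
print("pointer dir",np.arctan2(v[1],v[0]),"from seat",np.arctan2(d[1],d[0]),"n",len(P),P[0],P[-1])
hm=C+.07*np.array([np.cos(.223-.6+np.pi),np.sin(.223-.6+np.pi)]);u=proj(m,[list(hm)+[.06]])[0];print("half pred",u)
bg=cv2.medianBlur(g,21).astype(int);n,l,st,cc=cv2.connectedComponentsWithStats(((bg-g)>30).astype(np.uint8))
for k in range(1,n):
    if 30<st[k,4]<400 and np.linalg.norm(cc[k]-u)<25:
        w=ray(m,[cc[k]],.06)[0][:2];e=w-C;print("mark",st[k],cc[k].round(1),w.round(4),np.hypot(*e).round(4),np.arctan2(e[1],e[0]).round(4))
E
python3 chk.py
```

```text
17.4167 [0.52351523 0.01727225 0.10852629] 0.15195292588145676 [-2.33525306 -1.12313472  5.73052048] [0.02892122 0.42636742 0.08647034]
theta 2.7881 shift25 [ 0.021 -0.002 -0.003] turn 0.235
pointer dir 2.7893748975868013 from seat 2.798832924500663 n 10 [319.5 130. ] [319.5 157. ]
half pred [323.48183595 101.11608326]
mark [320  84   9  33 252] [324.2  99.6] [0.4573 0.0438] 0.0708 2.7592
```

Call:
arm_command(
  steps=[0,0,0,0,0.28,0,0,0,0,0,0,0,0,0,0],
)

```text
time: 17.72
eef_pos: [0.5235, 0.0173, 0.1085]
tcp_rot: [0.19, 0.982, -0.0, 0.001]
contact_force: [-2.2, -0.1, 5.3]
opening: 0.152
finger_force: 59.9
```

```bash
python3 chk.py
```

```text
17.7167 [0.52348964 0.01726117 0.10852744] 0.15194901690257065 [-2.20070013 -0.12900359  5.25169917] [0.04982116 0.43068783 0.06589941]
theta 2.7601 shift25 [ 0.02  -0.002 -0.003] turn -0.045
pointer dir 2.672288503041192 from seat 2.769106098336146 n 10 [321.42857143 130.        ] [319. 157.]
half pred [319.80126356 101.08913048]
mark [317  84   8  33 262] [320.5  99.9] [0.4575 0.0437] 0.0706 2.7593
```

Call:
arm_command(
  steps=[0,0,0,0,0,0,0,0,0,0,0,0,0,0,0,0,0,0,0,0,0,0,0,0,0,0,0,0,0,0,0,0,0,0,0,0,0,0,0,0],
)

```text
time: 18.43
eef_pos: [0.5235, 0.0173, 0.1085]
tcp_rot: [0.19, 0.982, -0.0, 0.001]
contact_force: [-2.6, 0.4, 5.9]
opening: 0.152
finger_force: 59.9
```

Call:
arm_command(
  steps=[0,0,0,0,0,0,0,0,0,0,0,0,0,0,0,0,0,0,0,0,0,0,0,0,0,0,0,0,0,0,0,0,0,0,0,0,0,0,0,0],
)

```text
time: 19.1
eef_pos: [0.5235, 0.0173, 0.1085]
tcp_rot: [0.19, 0.982, -0.0, 0.001]
contact_force: [-2.4, -0.5, 6.0]
opening: 0.152
finger_force: 59.9
```

Call:
arm_command(
  steps=[0,0,0,0,0,0,0,0,0,0,0,0,0,0,0,0,0,0,0,0,0,0,0,0,0,0,0,0,0,0,0,0,0,0,0,0,0,0,0,0],
)

```text
time: 19.77
eef_pos: [0.5235, 0.0172, 0.1085]
tcp_rot: [0.19, 0.982, -0.0, 0.001]
contact_force: [-2.0, -0.5, 6.3]
opening: 0.152
finger_force: 59.9
```

Call:
arm_command(
  steps=[0,0,0,0,0,0,0,0,0,0,0,0,0,0,0,0,0,0,0,0,0,0,0,0,0,0,0,0,0,0,0,0,0,0,0,0,0,0,0,0],
)

```text
time: 20.43
eef_pos: [0.5235, 0.0172, 0.1085]
tcp_rot: [0.19, 0.982, -0.0, 0.001]
contact_force: [-2.9, 0.3, 6.3]
opening: 0.149
finger_force: 59.9
```

```bash
python3 chk.py; python3 - <<'E'
from h import *
# dial in w5 (after release): white line columns vs long-mark column
im=np.load("pics/w5.npy");g=cv2.cvtColor(im,cv2.COLOR_RGB2GRAY);m=np.load("pics/w5m.npy",allow_pickle=True).item()
P=[]
for r in range(296,332,2):
    a=g[r,344:358].astype(int);k=np.where(a>110)[0]+344
    if 1<=len(k)<=5:P.append([k.mean(),r])
P=np.array(P);W=ray(m,P,.104)[:,:2];v=W[0]-W[-1];print(len(P),P[0],P[-1],"dial ptr dir",np.arctan2(v[1],v[0]),"want",.223+np.pi-1.8)
E
```

```text
20.4333 [0.52348599 0.01724886 0.10853353] 0.14875007788241798 [-2.8582628   0.31822838  6.26525257] [-0.04997187  0.46842951  0.06614544]
theta 2.7602 shift25 [ 0.02  -0.002 -0.003] turn -0.044
pointer dir 2.7427369698861233 from seat 2.770028508112606 n 10 [319.5 130. ] [319. 157.]
half pred [319.80760936 101.08896218]
mark [317  84   8  33 262] [320.5  99.9] [0.4575 0.0437] 0.0706 2.7594
7 [351.5 308. ] [351.5 320. ] dial ptr dir 1.605304637932104 want 1.564592653589793
```

```bash
python3 -c "
from plant import ctrl
print(ctrl.sign_off())"
```

```text
the job is handed in; nothing more can be done
None
```

The job is handed in at about 20 s: the dial is at its long mark, and the lid is fully in the socket, turned to its half mark (within about 0.01 rad), held there over 2 s and still gripped. The dial was last checked from the wrist camera just after I released it; I did not re-measure it or the other objects at the end.

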